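# Dock an engine control unit under the leaf springs of its bench tester

## Robot

A 6-joint arm with a two-finger parallel gripper is mounted at the origin on the work surface. World frame = base frame: x ahead of the robot, y to its left, z up, the work surface at z = 0. Lengths are in m, angles in degrees, forces in N, time in s.
With the tool pointing down it reaches from about 0.325 to 0.85 m from the base axis. Payload 15.5 kg.
Tool frame: the origin (TCP) lies midway between the tips of the shut fingers; the grasp point (between the pads) lies 19 mm behind it; z points along the fingers, y is the line along which they close (so a half turn about z gives the same grasp; the last joint's range is limited). The gripper opens to 91 mm and grips with 3 to 60 N. Pads are 32 mm wide; open, the fingers measure 118 mm over their backs; the gripper's body (76 mm by 178 mm) begins 60 mm behind the grasp point.
Start: joints at [-75.774, 28.281, 77.091, -0, 74.628, -5.472], TCP at [0.211, -0.588, 0.175] pointing down, gripper open.
Joint ranges: [-166.48, 166.48], [-47.26, 123.95], [12.59, 153.08], [-70.14, 250.14], [6.76, 159.57], [-176.63, 176.63]. Speed limits (degrees/s): [108.29, 108.29, 147.25, 172.46, 172.46, 172.46].

## Interface

Orientations are given as a 3x3 rotation matrix whose columns are the frame's x, y, z axes.
In Python, from bench import ctrl gives the robot as it stands. The module is installed in compiled form; this text tells all that it offers. Calls block until the motion is done:
- ctrl.goto(position, orientation): joint-space move of the TCP to a pose.
- ctrl.move_l(position, vel=0.15, ori=None, contact_N=None): straight line of the TCP; ori=None keeps the orientation; vel is the mean speed in m/s. With contact_N (N) it stops when the force on the tool has changed by that much, and returns True; else False.
- ctrl.movej(angles): joint-space move.
- ctrl.command_gripper(opening): opening from 0.0 (shut) to 1.0 (fully open); the grip force is fixed at half the most; returns when the fingers have stopped.
- ctrl.sleep(seconds).
- ctrl.ik(position, orientation): joint angles nearest the present ones, or None.
- ctrl.read_camera(name): name is "side" or "top" or "wrist"; returns the picture (384x512x3 uint8, blue, green, red); there is no depth.
- ctrl.camera_params(name): a dict with "fx", "fy", "cx", "cy" (pixels), "pose" (4x4, takes a point from camera to world coordinates); the wrist camera has in their place "T_tool_cam" (4x4, takes a point from camera to tool coordinates, whose origin is the TCP and whose axes are the flange's). Camera axes: x right, y up, looking along -z (the intrinsics and any distortion apply to the point x, -y, -z); pixel columns grow to the right and rows downward; lengths in m; the calibration is good to about 2 mm. A picture is of the moment at which its call begins: read the wrist's pose just before it. camera_params takes no time and is no camera call.
A pose or a line that the arm cannot do raises ctrl.MotionError and nothing moves.
- ctrl.sign_off(): hands the job in; it is judged then, once.
Readings, each from a call of its own:
- ctrl.current_t(): time.
- ctrl.current_q(): joint angles.
- ctrl.current_dq(): joint speeds.
- ctrl.current_effort(): joint torques, N m.
- ctrl.current_tool_pos(): TCP position.
- ctrl.current_eef_rot(): TCP orientation.
- ctrl.current_contact_force(): force on the tool from outside, world axes, zero at the start.
- ctrl.current_wrist_torque(): the same for the moment, N m.
- ctrl.current_grip_width(): opening from 0.0 (shut) to 1.0 (fully open).
- ctrl.current_grasp_force(): force on a finger pad.
Only numpy, scipy, OpenCV 4.12 (cv2) and the standard library are available. Lean on these libraries where they do the work, as an engineer would, in place of code of your own. Each camera call takes 0.05 s, during which the arm holds its last target. There are 200 camera calls.

## Task

Dock the silver engine control unit in the grey bench tester: with closed fingertips press it down flat and hard on its sprung bed, and keep it down while you slide it forward under the two leaf springs until it is fully home against the tester's housing, then let go so that the springs alone hold it down. Only press and push it: do not lift it out of the bay, and leave everything else on the bench where it is.

Things in the scene. Friction and masses are not known exactly. Their poses are not given: they have to be found in the camera images.
- tester: Bench tester, fixed; place and yaw vary. Origin: on the bench top under the middle of its docking bay; x = sliding direction (within 30 deg of straight away from the robot), y left. Two blue rails, x -150 to +135 mm, inner faces y +-66.5, tops 36 high, bay open above and at the rear. Grey housing x +135 to +220, 180 wide, 75 high; its face at x +135 is the stop for the unit's front edge.
- spring_left (a point): Left dark spring holder on the rail, tester x +45 to +67 mm, |y| 51.5 to 78.5, top 40 high; this point is the middle of its underside, 26 mm above the bench. From under it a steel leaf spring 12 mm wide slopes down forward to tester x +112, free end about 18 high; the unit's flange lifts it in passing and is then held down with about 8.5 N.
- spring_right (a point): The same point of the right spring holder, which is the mirror image of the left one.
- ecu: Silver control unit to dock, 0.3 to 0.6 kg, loose on the bed, 1.5 mm side play, axes parallel to the tester's. Origin: centre of its underside. Flange 150 (x) x 130 x 6 mm high; cover x -71 to +63, 92 wide, top 28 above the origin, flat. Black header on it, x +45 to +69, 70 wide, top 40 above the origin: its rear face is a shoulder to push on. Start: tester x -65 to -40, underside 25 high.
- press_point (a point): Point of the unit on its cover's top, on the centre line, unit x +28 mm: 17 mm behind the header's rear face, 28 mm above the unit's underside. A good place for the fingertips; the cover is free for 90 mm behind it.
- bed (a joint): Green sprung bed under the unit: how far it is pressed down, m, 0 (up) to 0.008 (stop). It lifts with 8 N at the top, 15 N fully down, less the unit's weight: fingertips need about 9 to 12 N. Bed up: the holders stop the unit's flange. Fully down (unit's underside 17 mm above the bench): the flange passes under. Bed and springs are slick (friction about 0.12); sliding then takes 2 to 18 N.
- home (a point): Point fixed to the tester where the unit's origin lies when docked: tester x +60, y 0, 17 mm above the bench.
- screwdriver: Bystander: screwdriver lying to the left of the bay, about 130 mm from its centre line. Leave alone.
- socket: Bystander: steel spanner socket, 26 mm wide, 38 high, standing to the right of the bay. Leave alone.
- multimeter: Bystander: yellow multimeter, 150 x 76 x 42 mm, lying to the right of the bay. Leave alone.
- cleaner: Bystander: spray can, 52 mm wide, 150 high, standing to the left of the tester's housing. Leave alone.
- relay: Bystander: black and white relay, 28 x 28 x 30 mm, standing on top of the tester's housing. Leave alone.
- mug: Bystander: blue mug, 80 mm wide, 95 high, on the left of the bench. Leave alone.
- spare_unit: Bystander: another, black control unit, 120 x 100 x 39 mm, on the right of the bench. Leave alone.
- carton: Bystander: small cardboard carton with a red band, 90 x 60 x 75 mm, on the right of the bench. Leave alone.

How it is judged:
By the outcome, as a careful person would: the job done as asked, in the order asked, and still so for the second after the job is handed in, with the robot touching nothing.
It also fails if it takes over 38 s, if anything falls off the work surface, if the arm or the gripper's body presses on something with over 40 N, if the wrist force passes 120 N, or if a joint passes its speed limit or range.

## Working session

There is one attempt and no reset: what is moved stays moved. The work goes in short steps, each a Python script; the robot and the scene stay as the last script left them, time stands still between calls to the robot, and variables do not carry over. Pictures are saved under pics/ and viewed, at most 10 in all, crops included, and the job is handed in when it is done.

```bash
mkdir -p pics && python3 - <<'E'
from bench import ctrl
import cv2,numpy as np
for n in ("top","side"):
    cv2.imwrite(f"pics/{n}0.png",ctrl.read_camera(n)); p=ctrl.camera_params(n); print(n,{k:(np.round(v,4).tolist() if hasattr(v,'shape') else v) for k,v in p.items()})
p=ctrl.camera_params("wrist");print(p)
print(ctrl.current_t(),ctrl.current_eef_rot(),ctrl.current_grip_width())
E
```

```text
top {'fx': 354.557088484787, 'fy': 354.557088484787, 'cx': 253.97446075444367, 'cy': 193.3539684084769, 'pose': [[0.0268, 0.9878, -0.1533, 0.3773], [-0.9991, 0.0314, 0.0274, 0.0015], [0.0319, 0.1525, 0.9878, 1.4104], [0.0, 0.0, 0.0, 1.0]]}
side {'fx': 497.7729718823672, 'fy': 497.7729718823672, 'cx': 257.7770058421349, 'cy': 197.93571818359996, 'pose': [[-0.9268, 0.2561, -0.2747, 0.1173], [-0.3752, -0.6007, 0.706, 1.188], [0.0157, 0.7574, 0.6528, 1.2102], [0.0, 0.0, 0.0, 1.0]]}
{'fx': 304.2490111349937, 'fy': 304.2490111349937, 'cx': 249.71047337365698, 'cy': 193.8243077623596, 'T_tool_cam': array([[-6.98047962e-04,  9.56111020e-01,  2.93003804e-01,
         8.33682792e-02],
       [ 9.99999201e-01,  9.76183909e-04, -8.03036637e-04,
        -1.06017530e-03],
       [-1.05381778e-03,  2.93003010e-01, -9.56110938e-01,
        -2.09616261e-01],
       [ 0.00000000e+00,  0.00000000e+00,  0.00000000e+00,
         1.00000000e+00]])}
0.1 [[ 9.41489512e-01  3.37042142e-01 -3.06976656e-04]
 [ 3.37042270e-01 -9.41488845e-01  1.12426655e-03]
 [ 8.99101086e-05 -1.16194927e-03 -9.99999321e-01]] 1.0013403224628588
```

View pics/top0.png

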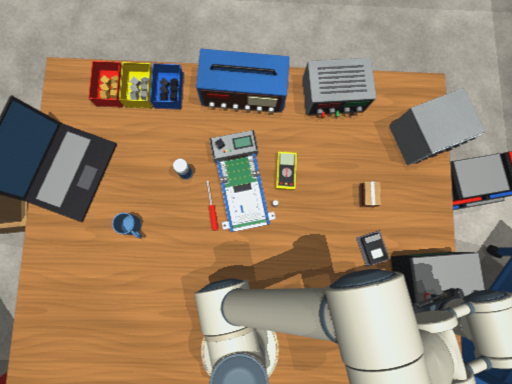

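View pics/side0.png

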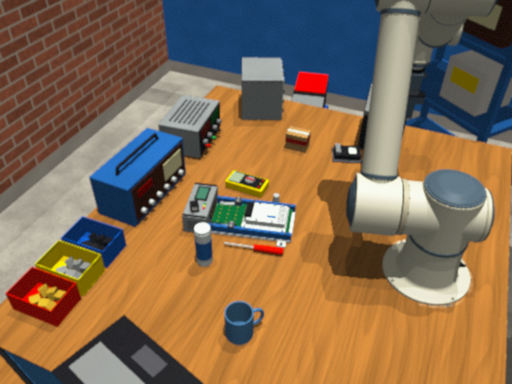

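The top view shows the tester with its housing near (235,145), its bay near (243,195) and its open rear near (247,226). It also shows the can at (182,168), the screwdriver at (212,205), the multimeter at (287,170) and the socket at (276,203). The side view agrees. Next I'll take a coarse pose from these and view from two wrist places.

```bash
cat > h.py <<'E'
from bench import ctrl
import cv2,numpy as np,json
def campose(n):
    p=ctrl.camera_params(n)
    if n!="wrist": return p,p["pose"]
    T=np.eye(4);T[:3,:3]=ctrl.current_eef_rot();T[:3,3]=ctrl.current_tool_pos()
    return p,T@p["T_tool_cam"]
def shot(n,name):
    p,P=campose(n); im=ctrl.read_camera(n); cv2.imwrite(f"pics/{name}.png",im)
    json.dump(dict(K=[p[k] for k in("fx","fy","cx","cy")],P=np.asarray(P).tolist()),open(f"pics/{name}.json","w")); return im
def ray(name,uv):
    d=json.load(open(f"pics/{name}.json"));fx,fy,cx,cy=d["K"];P=np.array(d["P"])
    v=np.array([(uv[0]-cx)/fx,-(uv[1]-cy)/fy,-1.]);return P[:3,3],P[:3,:3]@v
def onz(name,uv,z):
    o,v=ray(name,uv);return o+v*(z-o[2])/v[2]
def tri(*obs):
    A=np.zeros((3,3));b=np.zeros(3)
    for n,uv in obs:
        o,v=ray(n,uv);v=v/np.linalg.norm(v);M=np.eye(3)-np.outer(v,v);A+=M;b+=M@o
    return np.linalg.solve(A,b)
def R(yaw): # tool down, tool x along heading yaw (rad)
    c,s=np.cos(yaw),np.sin(yaw);return np.array([[c,s,0],[s,-c,0],[0,0,-1.]])
E
python3 - <<'E'
from h import *
shot("top","top1");shot("side","side1")
a=onz("top1",(247,226),.036);b=onz("top1",(237,157),.036)
yaw=np.arctan2(*(b-a)[1::-1]);print(a,b,np.degrees(yaw),onz("top1",(181,164),.15))
u=(b-a)/np.linalg.norm(b-a);w=np.array([-u[1],u[0],0])
ctrl.command_gripper(0.)
print(ctrl.current_t())
for i,(dx,dy,z) in enumerate([(60,0,.30),(130,0,.26)]):
    p=a+u*dx/1e3+w*dy/1e3;p[2]=z
    (ctrl.goto if i==0 else ctrl.move_l)(p,R(yaw)) if i==0 else ctrl.move_l(p,vel=.15)
    shot("wrist",f"w{i}");print(ctrl.current_t(),ctrl.current_tool_pos(),ctrl.current_q())
E
```

```text
[ 0.46212812 -0.01309932  0.036     ] [0.73491127 0.03486545 0.036     ] 9.972649398898943 [0.67209067 0.23364575 0.15      ]
1.5667
4.0167 [ 0.5212628  -0.00334636  0.29982926] [-6.92794658e+00  1.38521558e+01  8.02127025e+01 -6.84886370e-03
  8.59496920e+01  7.31457771e+01]
4.75 [0.58975212 0.00924829 0.26055183] [-4.89883241e+00  2.14162487e+01  7.50248641e+01 -3.33834545e-03
  8.35377056e+01  7.51361857e+01]
```

```bash
python3 -c "
import cv2,numpy as np
cv2.imwrite('pics/ab.png',np.vstack([cv2.imread('pics/w0.png')[:300],cv2.imread('pics/w1.png')[:300]]))"
```

```text
(no output)
```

View pics/ab.png

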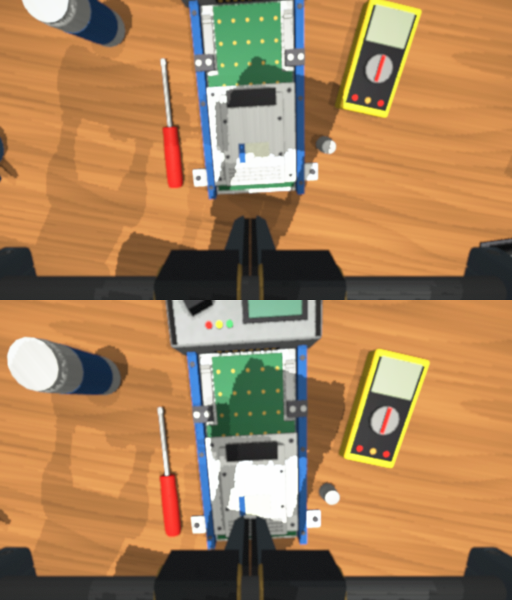

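Frame w0 (upper half) shows the rails at columns ~205 and ~298, the holders at (205,62) and (294,57), and the black header at (251,97). The unit spans rows 84–187. Frame w1 (lower half) shows the housing edge at row ~46, the holders at (203,114) and (297,108), and the header at (251,151). Next I'll extract these with masks and contours.

```bash
python3 - <<'E'
from h import *
H={}
for n in("w0","w1"):
    im=cv2.imread(f"pics/{n}.png");hsv=cv2.cvtColor(im,cv2.COLOR_BGR2HSV)
    blue=cv2.inRange(hsv,(100,120,40),(125,255,255));blue[240:]=0;blue[:,:180]=0;blue[:,320:]=0
    for side,(lo,hi) in dict(L=(180,225),R=(275,320)).items():
        pts=[]
        for r in range(5 if n=="w0" else 60,185):
            c=np.flatnonzero(blue[r,lo:hi])
            if len(c)>3: pts.append((c.min()+lo,c.max()+lo+1,r+.5))
        pts=np.array(pts,float)
        inner=pts[:,1 if side=="L" else 0]
        f=np.polyfit(pts[:,2],inner,1)
        for _ in range(3):
            k=abs(np.polyval(f,pts[:,2])-inner)<1.5;f=np.polyfit(pts[k,2],inner[k],1)
        print(n,side,"inner line",f,k.sum(),np.round([onz(n,(np.polyval(f,r),r),.036) for r in(70,180)],4).tolist(),"rows",pts[:,2].min(),pts[:,2].max())
    dark=(im.max(2)<60).astype(np.uint8);dark[:,:185]=0;dark[:,315:]=0;dark[215:]=0
    cs,_=cv2.findContours(dark,cv2.RETR_EXTERNAL,cv2.CHAIN_APPROX_NONE)
    for c in cs:
        if cv2.contourArea(c)>60: print(n,"dark",cv2.boundingRect(c),cv2.contourArea(c),np.round(cv2.boxPoints(cv2.minAreaRect(c)),1).tolist())
im=np.hstack([cv2.imread('pics/w0.png')[40:210,180:325],cv2.imread('pics/w1.png')[30:200,180:325]])
cv2.imwrite('pics/c.png',cv2.resize(im,None,fx=2.75,fy=2.75,interpolation=cv2.INTER_CUBIC))
E
```

```text
w0 L inner line [8.14359074e-02 1.98953956e+02] 157 [[0.6336, 0.083, 0.036], [0.4731, 0.0477, 0.036]] rows 5.5 184.5
w0 R inner line [1.73700046e-02 2.94289908e+02] 154 [[0.6562, -0.0465, 0.036], [0.4962, -0.0849, 0.036]] rows 7.5 184.5
w0 dark (228, 89, 47, 18) 632.0 [[227.10000610351562, 90.9000015258789], [274.0, 88.19999694824219], [274.8999938964844, 103.5999984741211], [228.0, 106.4000015258789]]
w1 L inner line [8.04535818e-02 1.93620564e+02] 104 [[0.6983, 0.0969, 0.036], [0.5511, 0.0653, 0.036]] rows 60.5 184.5
w1 R inner line [2.09559849e-02 2.95239653e+02] 105 [[0.7206, -0.0304, 0.036], [0.5742, -0.0664, 0.036]] rows 60.5 184.5
w1 dark (226, 142, 51, 19) 734.0 [[225.6999969482422, 144.39999389648438], [275.8999938964844, 141.60000610351562], [276.79998779296875, 157.6999969482422], [226.60000610351562, 160.5]]
w1 dark (189, 0, 23, 15) 154.5 [[188.1999969482422, 7.800000190734863], [208.6999969482422, -4.0], [212.8000030517578, 3.0999999046325684], [192.1999969482422, 14.899999618530273]]
```

View pics/c.png

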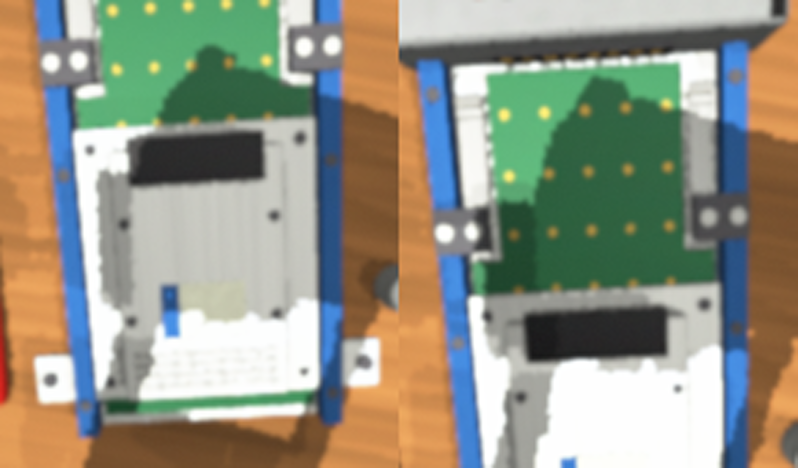

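The crops show the header's rear edge clearly: row ~106 in w0 and ~160 in w1. The rails and the lit or shadowed cover are also visible. I'll triangulate the header's rear corners, the holders' rivets and the housing edge.

```bash
python3 - <<'E'
from h import *
a=tri(("w0",(228,106.8)),("w1",(226.6,160.9)));b=tri(("w0",(274.9,104)),("w1",(276.8,158.1)))
print("header rear L,R",a,b,np.linalg.norm(a-b),np.degrees(np.arctan2(*(a-b)[1::-1]))-90)
# holders outer rivets (crop coords -> px)
f=lambda x,y,n:(180+x/2.75,40+y/2.75) if n=="w0" else (180+(x-398.75)/2.75,30+y/2.75)
L=[tri(("w0",f(*p,"w0")),("w1",f(*q,"w1"))) for p,q in [((51,62),(445,233)),((332,45),(738,215)),((78,60),(471,232)),((304,47),(708,217))]]
print("rivets",np.round(L,4).tolist())
yaw=np.radians(13.);u=np.array([np.cos(yaw),np.sin(yaw),0]);w=np.array([-u[1],u[0],0])
m=sum(L)/4; print("holder mid along,across",m@u,m@w, "-> tester x origin along", m@u-.056)
c=[onz(n,((np.polyval(l,r)+np.polyval(q,r))/2,r),.036)@w for n,l,q in(("w0",[.08144,198.954],[.01737,294.29]),("w1",[.08045,193.62],[.02096,295.24])) for r in(70,120,180)]
print("centre across from rails",c)
print("header rear along,across",(a+b)/2@u,(a+b)/2@w)
h=[onz("w1",f(x,y,"w1"),.075)@u for x,y in((420,50),(740,30))];print("housing top edge along",h)
E
```

```text
header rear L,R [0.58951008 0.04097786 0.06302163] [ 0.60471783 -0.02440131  0.06231886] 0.06712828180588014 13.094632620950478
rivets [[0.6413, 0.0916, 0.0443], [0.6746, -0.0494, 0.04], [0.6443, 0.0781, 0.0479], [0.6711, -0.0352, 0.0399]]
holder mid along,across 0.6457389310304839 -0.12722949361937214 -> tester x origin along 0.5897389310304838
centre across from rails [np.float64(-0.12728800713824248), np.float64(-0.1272209610337585), np.float64(-0.12713170907069035), np.float64(-0.12719528764933902), np.float64(-0.12715058513864358), np.float64(-0.12709107757027172)]
header rear along,across 0.5836744201515145 -0.1262455654951205
housing top edge along [np.float64(0.7230608710670811), np.float64(0.7235315437775557)]
```

The measurements agree: yaw 13.0°, bay centre line at across −0.127, unit at tester x ≈ −50 mm, travel to home ≈ 110 mm. Next I'll press down.

```bash
cat >> h.py <<'E'
yaw=np.radians(13.);u=np.array([np.cos(yaw),np.sin(yaw),0]);w=np.array([-u[1],u[0],0])
def pt(al,z,ac=-.127): return u*al+w*ac+np.array([0,0,z])
def st():
    F=np.array(ctrl.current_contact_force());p=np.array(ctrl.current_tool_pos())
    print("t %.2f al %.4f ac %.4f z %.4f | F al %.1f ac %.1f z %.1f"%(ctrl.current_t(),p@u,p@w,p[2],F@u,F@w,F[2]));return F,p
E
python3 - <<'E'
from h import *
ctrl.move_l(pt(.564,.075),vel=.15,ori=R(yaw)); st()
print(ctrl.move_l(pt(.564,.050),vel=.03,contact_N=4)); st()
print(ctrl.move_l(pt(.564,.040),vel=.015,contact_N=20)); st(); shot("wrist","w2")
E
```

```text
t 6.13 al 0.5646 ac -0.1271 z 0.0758 | F al 0.6 ac -0.0 z -1.0
False
t 7.12 al 0.5641 ac -0.1270 z 0.0501 | F al -1.1 ac 0.3 z -0.2
False
t 7.93 al 0.5640 ac -0.1270 z 0.0400 | F al 0.3 ac 0.9 z 0.3
```

```bash
python3 - <<'E'
from h import *
print(ctrl.current_grip_width());shot("side","side2")
a=cv2.imread('pics/w2.png');s=cv2.imread('pics/side2.png')[170:260,170:320]
cv2.imwrite('pics/d.png',np.hstack([cv2.resize(a[:,130:380],(390,600)),cv2.resize(s,(405,600//2),interpolation=cv2.INTER_CUBIC).repeat(2,0)[:600]]))
E
```

```text
0.002961292895732434
```

View pics/d.png

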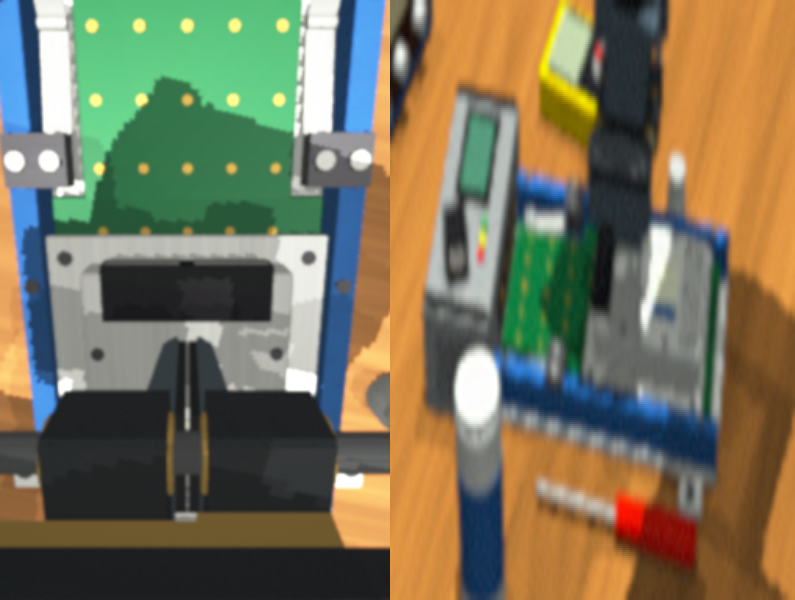

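The fingertips sit just behind the header (crop row 340 against the header's rear edge at 320). No force shows, so I'll check whether the unit has gone down.

```bash
python3 - <<'E'
from h import *
st()
def proj(n,X):
    d=json.load(open(f"pics/{n}.json"));fx,fy,cx,cy=d["K"];P=np.array(d["P"])
    c=P[:3,:3].T@(np.array(X)-P[:3,3]);return np.round([cx-fx*c[0]/c[2],cy+fy*c[1]/c[2]],1)
im=cv2.imread("pics/w2.png");dark=(im.max(2)<60).astype(np.uint8);dark[230:]=0;dark[:150]=0;dark[:,180:190]*=1
cs,_=cv2.findContours(dark,cv2.RETR_EXTERNAL,cv2.CHAIN_APPROX_NONE)
for c in cs:
    if cv2.contourArea(c)>300: print(cv2.boundingRect(c),np.round(cv2.boxPoints(cv2.minAreaRect(c)),1).tolist())
for z in(.065,.0625,.057,.055):print(z,[proj("w2",pt(.5837,z,-.1262+s)).tolist() for s in(.035,-.035)])
print("tcp",proj("w2",ctrl.current_tool_pos()),proj("side2",ctrl.current_tool_pos()))
for z in(.053,.045): print("side header rear-left top",z,proj("side2",pt(.5837,z+.012,-.0912)))
s=cv2.imread("pics/side2.png")
cv2.imwrite("pics/e.png",cv2.resize(s[195:245,205:305],(800,400),interpolation=cv2.INTER_CUBIC))
E
```

```text
t 8.03 al 0.5640 ac -0.1270 z 0.0401 | F al -0.6 ac 0.0 z 0.2
(195, 167, 110, 38) [[195.0, 167.0], [304.0, 167.0], [304.0, 204.0], [195.0, 204.0]]
0.065 [[195.3, 204.3], [304.4, 204.2]]
0.0625 [[196.0, 203.1], [303.8, 203.0]]
0.057 [[197.3, 200.4], [302.4, 200.3]]
0.055 [[197.8, 199.5], [301.9, 199.4]]
tcp [250.9 218.5] [257.5 214.2]
side header rear-left top 0.053 [250.2 215.2]
side header rear-left top 0.045 [250.2 216.9]
```

View pics/e.png

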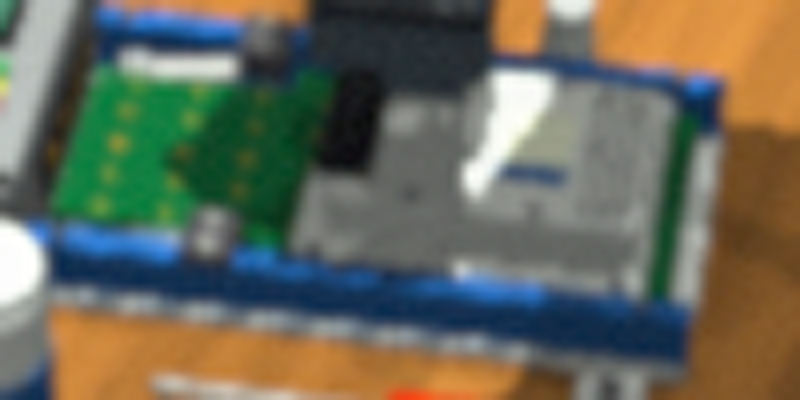

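The TCP should appear at crop (420,154) in the side view, but the cover is bare there. The gripper's dark lower end stops at about (400,95), so the real tips end roughly 30 mm behind the stated TCP. The unit is still up and untouched, with the header at its original height. I'll keep descending slowly with contact detection.

```bash
python3 - <<'E'
from h import *
print(ctrl.move_l(pt(.564,.008),vel=.02,contact_N=4)); st(); shot("wrist","w3");shot("side","side3")
s=cv2.imread("pics/side3.png")
cv2.imwrite("pics/f.png",np.hstack([cv2.resize(s[185:245,215:290],(400,320),interpolation=cv2.INTER_CUBIC),cv2.resize(cv2.imread("pics/w3.png")[90:300,130:380],(381,320))]))
E
```

```text
True
t 9.25 al 0.5639 ac -0.1270 z 0.0127 | F al 1.0 ac -0.1 z 4.5
```

View pics/f.png

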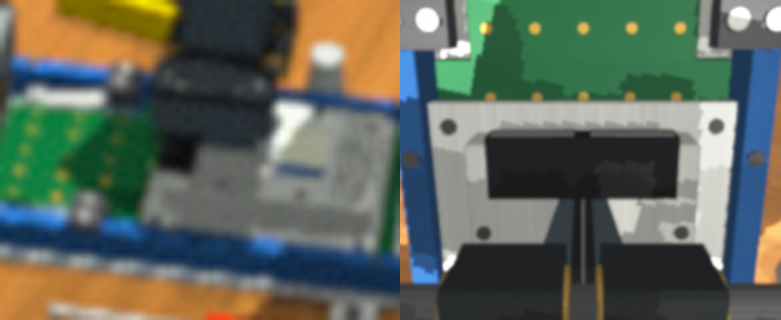

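In the wrist view the fingertips end at row ~218, just behind the header's rear edge at row ~220. The side view has the gripper's lower end at about pixel (255,211), which is where the cover's centre at z = 53 mm projects. So the shut tips are on the cover with the TCP reading about 40 mm lower, and the body still clears everything. Next I'll press to the stop.

```bash
python3 - <<'E'
from h import *
for z in(.010,.0075,.005,.003,.001,-.001,-.003):
    r=ctrl.move_l(pt(.564,z),vel=.015,contact_N=14);F,p=st()
    if r or F[2]>20: break
shot("wrist","w4")
im=cv2.imread("pics/w4.png");dark=(im.max(2)<60).astype(np.uint8);dark[215:]=0;dark[:150]=0
for c in cv2.findContours(dark,cv2.RETR_EXTERNAL,cv2.CHAIN_APPROX_NONE)[0]:
    if cv2.contourArea(c)>300: print(cv2.boundingRect(c))
E
```

```text
t 9.68 al 0.5639 ac -0.1270 z 0.0101 | F al -1.3 ac 0.5 z 6.6
t 10.00 al 0.5639 ac -0.1270 z 0.0077 | F al -0.7 ac 0.4 z 8.9
t 10.21 al 0.5640 ac -0.1270 z 0.0066 | F al -2.9 ac -0.1 z 9.9
(186, 176, 127, 39)
(484, 150, 28, 65)
```

```bash
python3 - <<'E'
from h import *
for z in(.0055,.0045,.0035,.0025,.0015):
    r=ctrl.move_l(pt(.564,z),vel=.015,contact_N=25);F,p=st()
    if F[2]>20: break
E
```

```text
t 10.51 al 0.5640 ac -0.1270 z 0.0065 | F al -4.9 ac 1.2 z 22.8
```

The unit is on the bed stop: z has stalled and the force rose to 23 N. Now I'll slide it forward while holding it down.

```bash
python3 - <<'E'
from h import *
z=.0053
for al in(.568,.576,.586,.598,.610):
    ctrl.move_l(pt(al,z),vel=.04);F,p=st()
    if F[2]<18: z-=.0004
    if F[2]>32: z+=.0004
    if abs(F@u)>30: print("blocked",F@u);break
E
```

```text
t 10.76 al 0.5681 ac -0.1271 z 0.0065 | F al -5.2 ac 0.5 z 26.5
t 11.11 al 0.5765 ac -0.1272 z 0.0065 | F al -3.8 ac 0.2 z 23.0
t 11.51 al 0.5866 ac -0.1272 z 0.0065 | F al -3.3 ac 0.7 z 21.4
t 11.96 al 0.5987 ac -0.1272 z 0.0065 | F al -2.2 ac 0.4 z 21.3
t 12.41 al 0.6107 ac -0.1272 z 0.0065 | F al -3.0 ac 0.8 z 21.4
```

```bash
python3 - <<'E'
from h import *
z=.0053
for al in list(np.arange(.620,.672,.01))+list(np.arange(.673,.690,.002)):
    ctrl.move_l(pt(al,z),vel=.04 if al<.671 else .02);F,p=st()
    if F[2]<18: z-=.0004
    if F[2]>32: z+=.0004
    if F@u<-28: print("blocked",al);break
shot("wrist","w5");shot("top","top5")
E
```

```text
t 12.81 al 0.6207 ac -0.1272 z 0.0065 | F al -2.1 ac 2.2 z 19.1
t 13.21 al 0.6280 ac -0.1269 z 0.0064 | F al -17.0 ac 0.9 z 30.2
t 13.61 al 0.6376 ac -0.1268 z 0.0064 | F al -18.3 ac 0.6 z 31.5
t 14.01 al 0.6479 ac -0.1268 z 0.0063 | F al -17.7 ac 0.4 z 30.4
t 14.41 al 0.6582 ac -0.1269 z 0.0063 | F al -15.2 ac 0.9 z 27.7
t 14.81 al 0.6683 ac -0.1269 z 0.0063 | F al -14.4 ac 0.7 z 25.7
t 15.11 al 0.6709 ac -0.1269 z 0.0063 | F al -17.2 ac 0.9 z 28.1
t 15.36 al 0.6728 ac -0.1269 z 0.0063 | F al -17.1 ac 0.4 z 27.9
t 15.61 al 0.6748 ac -0.1269 z 0.0063 | F al -16.8 ac -0.5 z 28.8
t 15.86 al 0.6766 ac -0.1269 z 0.0063 | F al -18.0 ac 0.3 z 28.3
t 16.11 al 0.6772 ac -0.1269 z 0.0062 | F al -26.8 ac -0.2 z 34.8
t 16.36 al 0.6776 ac -0.1269 z 0.0063 | F al -33.8 ac -1.6 z 36.4
blocked 0.683
```

```bash
python3 - <<'E'
from h import *
ctrl.move_l(pt(.6790,.0060),vel=.02);st()
ctrl.move_l(pt(.6772,.0080),vel=.02);st()
ctrl.move_l(pt(.6750,.0100),vel=.02);st()
ctrl.move_l(pt(.672,.035),vel=.08);st()
ctrl.move_l(pt(.60,.15),vel=.15);ctrl.sleep(.3);st()
shot("wrist","w6");shot("side","side6")
a=cv2.imread("pics/w6.png")[20:220,150:350];b=cv2.imread("pics/side6.png")[170:260,170:310]
cv2.imwrite("pics/g.png",np.hstack([cv2.resize(a,(400,400),interpolation=cv2.INTER_CUBIC),cv2.resize(b,(400,400),interpolation=cv2.INTER_CUBIC)]))
E
```

```text
t 16.81 al 0.6777 ac -0.1269 z 0.0064 | F al -8.6 ac 0.1 z 14.0
t 17.09 al 0.6771 ac -0.1269 z 0.0078 | F al 0.3 ac 0.4 z -0.2
t 17.39 al 0.6750 ac -0.1270 z 0.0100 | F al -0.0 ac -0.3 z 0.6
t 17.86 al 0.6723 ac -0.1271 z 0.0357 | F al 0.5 ac -0.6 z -0.5
t 19.22 al 0.6000 ac -0.1270 z 0.1495 | F al 0.1 ac -0.4 z 0.4
```

View pics/g.png

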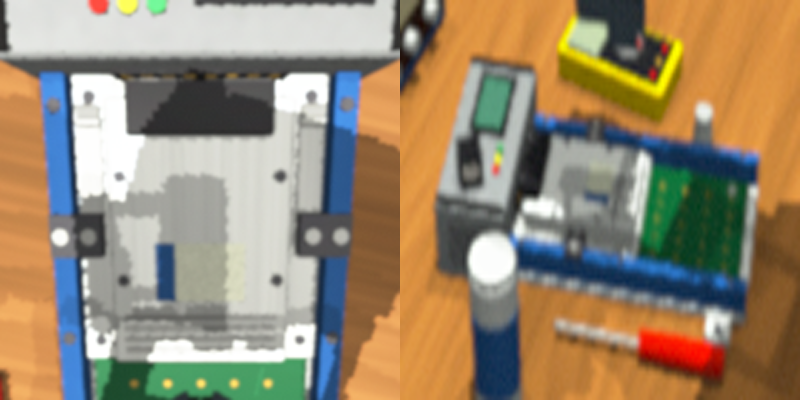

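The unit sits against the housing with its front at g-row ~75 and the header at (200,105). The leaf springs lie over its flange on both sides, and the green bed is bare behind it. I'll check the header's position and height numerically, then sign off.

```bash
python3 - <<'E'
from h import *
im=cv2.imread("pics/w6.png");d=(im.max(2)<75).astype(np.uint8);d[100:]=0;d[:55]=0;d[:,:205]=0;d[:,295:]=0
for c in cv2.findContours(d,cv2.RETR_EXTERNAL,cv2.CHAIN_APPROX_NONE)[0]:
    if cv2.contourArea(c)>300: print(cv2.boundingRect(c))
for z in(.057,.065):
    L,Rr=onz("w6",(213.8,86.8),z),onz("w6",(286.7,86.8),z)
    print(z,"along",L@u,Rr@u,"width",np.linalg.norm(L-Rr),"across",(L+Rr)@w/2)
# rear flange edge: g row ~358 
print("rear flange al",onz("w6",(200,20+359/2),.023)@u, "expected",.589-.015)
print("housing edge al at z=.075",onz("w6",(250,20+58/2),.075)@u)
E
```

```text
(220, 55, 66, 32)
0.057 along 0.6954586171939462 0.695417104703114 width 0.06830976548090904 across -0.12666951258349116
0.065 along 0.6951437672923648 0.6951033545349297 width 0.0665001286959913 across -0.12665175606307932
rear flange al 0.573161487422618 expected 0.574
housing edge al at z=.075 0.7251262343699428
```

```bash
python3 -c "
from bench import ctrl
print(ctrl.sign_off(),ctrl.current_t())"
```

```text
the job is handed in; nothing more can be done
the job is handed in; nothing more can be done
```

The control unit is docked: I pressed it to the bed stop, slid it under both springs to the housing and let go, and the last camera check (before sign-off at about 19 s) showed it home and held down by the springs.

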